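# Make up the cook's kit and the table kit

### The arm

A 6-joint arm with a two-finger parallel gripper is mounted at the origin on a cart in front of the work surface, level with it; the furniture and walls round the work are solid. World frame = base frame: x ahead of the robot, y to its left, z up, the work surface at z = 0. Lengths are in m, angles in rad, forces in N, time in s.
With the tool pointing down it reaches from about 0.325 to 0.775 m from the base axis. Payload 5.5 kg.
Tool frame: the origin (TCP) lies on the centre line of the jaws, within the pads' length; the fingertips stand env.tcp_to_tips ahead of it and the grasp point (between the pads) lies 11 mm behind it (env.tcp_to_tips is the distance from the TCP to the fingertips, in m); z points along the fingers, y is the line along which they close (so a half turn about z gives the same grasp; the last joint's range is limited). The gripper opens to 85 mm and grips with 20 to 120 N. Pads are 22 mm wide; open, the fingers measure 114 mm over their backs; the gripper's body (76 mm by 85 mm) begins 54 mm behind the grasp point. The pads swing forward as they close: fully open they stand 13 mm farther back than shut.
Start: joints at [-1.341, 0.091, 1.231, -0, 1.82, -0.057], TCP at [0.17, -0.576, 0.239] pointing down, gripper open.
Joint ranges: [-2.87, 2.87], [-0.86, 2.18], [0.17, 2.46], [-1.51, 4.65], [0.06, 2.69], [-2.65, 2.65]. Speed limits (rad/s): [2.57, 2.57, 3.01, 3.14, 3.14, 3.14].

### API

Orientations are given as a 3x3 rotation matrix whose columns are the frame's x, y, z axes.
In Python, from cell import read_state, viewer, env, spotter gives the robot as it stands.
- The arm moves only by the tool move_arm, never from a script. Its argument "targets" is a list that holds one entry, the list of rows, each a list of 4 numbers: the shift along the tool's x, y, z in units of 50 mm (1.0 is 50 mm), then the turn about the tool's z in units of 6 degrees (1.0 is 6 degrees). In form: [[[tx, ty, tz, yaw], ...]]. A call has 1 to 10 rows; each row is the pose to reach, as a shift and turn from the pose commanded when the call began, along the tool's axes at that moment; what a row does not reach only later rows make up. A row lasts 1/10 s, in which the tool goes at most 50 mm and 8.59 degrees, less where a joint would pass 70% of its speed; a pose out of reach is approached as far as the arm can. A call with a gripper value outside its range is refused whole. "gripper" is the opening, from -1 (shut) to 1 (fully open), set as the call begins (left out, the last holds). The fingers move at their own pace and stop on an object; the grip force is fixed at half the most. Time passes only in rows, so rows that repeat a pose let the fingers close. It gives the time, the measured TCP pose, the force, the opening and the grip force at its end, in the units of the state.
- read_state(): the state, without advancing time (a new reading comes with each control period).
- viewer.grab_frame(name): name is "side" or "top"; returns a dict with "pixels" (480x640x3 uint8, blue, green, red), "fx", "fy", "cx", "cy" (pixels), "world_from_camera" (4x4, takes a point from camera to world coordinates). Camera axes: x right, y down, z forward; pixel columns grow to the right and rows downward; lengths in m; the calibration is good to about 2 mm. A picture is of the moment at which its call begins. There is no depth.
- env.sign_off(): hands the job in; it is judged then, once.
Trained networks look in a picture, given as the dict that the camera call returned (one of the last four; its "shot" number tells which), for a name from the list of things; names that differ only in an ending like _2 or _b are one class to them, and where a whole thing is asked for, a point or a joint stands for the part that bears it (a point fixed in the world has none). Each returns a list of dicts, best first, with "p" (0 to 1); they miss things now and then, are a little off and sometimes report something else, mostly with a low value. They report only what shows in the picture. A call takes as long as a camera call. They do not tell look-alikes from the thing itself.
- spotter.outline_of(picture, name): "pixels" (480x640 bool, what is visible of it) and "xy" ([column, row] in pixels, amid what is visible of it).
- spotter.place_of(picture, name): "xy" ([column, row] in pixels: a listed point, or the origin of a listed thing).
The state is a dict: "time": time; "joints": joint angles; "dq": joint speeds; "joint_torque": joint torques, N m; "tool_pos": TCP position; "orientation": TCP orientation; "ft_force": force on the tool from outside, world axes, zero at the start; "wrist_torque": the same for the moment, N m; "opening": finger opening in m; "grasp_force": force on a finger pad.
Only numpy, scipy, OpenCV 4.12 (cv2) and the standard library are available. Lean on these libraries where they do the work, as an engineer would, in place of code of your own. Each camera call takes 0.05 s, during which the arm holds its last target. There are 200 camera calls.

### The job

Make up two kits on the wooden paddle trays. On the long three-bay tray, for the cook: the spice jar from the front row in the bay next to the handle, the garlic in the middle bay, the lemon in the bay farthest from the handle; on the short two-bay tray, for the table: the salt shaker in the bay next to the handle and the tealight in the other bay. Set each thing down in the middle of its bay, jar, shaker and tealight upright, and leave the lime, the small bowl and the big jar where they stand.

Things in the scene. Friction and masses are not known exactly. Their poses are not given: they have to be found in the camera images.
- cook_tray: Long fixed light-wood tray with browner rims, three bays in a row (84 x 242 mm; each 74 x 74 mm inside, 79 mm apart). Bay floor 5 mm above the underside; 5 mm thick rims stand 6 mm above the floor. Origin: centre of the underside of the row, handle not counted; z up, y along the row. Bay centres y = +79, 0, -79 mm. Flat loop handle (60 x 60 mm, 10 mm high) at the +y end: +79 mm is the bay next to it.
- table_tray: Short fixed light-wood tray with browner rims, two bays in a row (84 x 163 mm; each 74 x 74 mm inside, 79 mm apart). Bay floor 5 mm above the underside; 5 mm thick rims stand 6 mm above the floor. Origin: centre of the underside of the row, handle not counted; z up, y along the row. Bay centres y = -39.5, +39.5 mm. Flat loop handle (60 x 60 mm, 10 mm high) at the -y end: -39.5 mm is the bay next to it.
- spice_jar: The spice jar in the front row near the worktop edge (others far back are fixed decor): slim, round, red screw lid, 45 mm across, 106 mm tall, about 0.11 kg, standing upright. Origin: centre of its underside; z up. Lid fixed.
- garlic_center (a point): The middle of the garlic bulb (whitish-pink, 53 mm across, 53 mm tall with its pointed tip up, about 50 g, standing on its root end). The point lies 26.5 mm above its underside; z up. The bulb bulges widest at about its middle.
- lemon_center (a point): The middle of the lemon (yellow, lying; 71 mm long along its x axis, 53 mm wide along y, 51 mm high; about 85 g). The point lies 25.5 mm above its underside; z up at the start.
- salt_shaker: Grey-and-clear salt shaker with a pierced domed top, 44 mm across at the body (up to 74 mm high), narrowing to 34 mm at the top, 90 mm tall, about 0.1 kg, standing upright. Origin: centre of its underside; z up.
- tealight: Low round tealight candle in a thin metal cup, 38 mm across, 15 mm tall, about 25 g. Origin: centre of its underside; z up.
- lime: Green lime, rounder and smaller than the lemon, 53 x 46 x 48 mm, lying among the stock; not wanted in any kit, stays where it is. Origin: its underside.
- pinch_bowl: Small white open bowl, 84 mm across, 37 mm high, at the left of the work; stays where it is. Origin: centre of its underside.
- jar: Big round jar with a dark lid, 64 mm across, 99 mm tall, at the right of the work; stays where it is. Origin: centre of its underside.
Not all that is in view belongs to the job. Leave any purple look-alike of the spice_jar alone.

How it is judged:
At the end, for the whole second after the job is handed in: Every kit thing rests on the floor of its named bay, middle within 15 mm of the bay centre along and across the tray; jar, shaker and tealight upright within 0.15 rad; all at rest (under 20 mm/s). Lime, bowl and big jar within 25 mm of where they stood (x of spice_jar in the frame of cook_tray between -0.015 and 0.015 m and y of spice_jar in the frame of cook_tray between 0.064 and 0.094 m and z of spice_jar in the frame of cook_tray between -0.001 and 0.017 m and angle between each of spice_jar, salt_shaker, tealight's own z axis and vertical below 0.15 rad and linear speed of each of spice_jar, garlic, lemon, salt_shaker, tealight below 0.02 m/s and x of garlic_center in the frame of cook_tray between -0.015 and 0.015 m and y of garlic_center in the frame of cook_tray between -0.015 and 0.015 m and z of garlic_center in the frame of cook_tray between 0.0255 and 0.0435 m and x of lemon_center in the frame of cook_tray between -0.015 and 0.015 m and y of lemon_center in the frame of cook_tray between -0.094 and -0.064 m and z of lemon_center in the frame of cook_tray between 0.0245 and 0.0425 m and x of salt_shaker in the frame of table_tray between -0.015 and 0.015 m and y of salt_shaker in the frame of table_tray between -0.0545 and -0.0245 m and z of salt_shaker in the frame of table_tray between -0.001 and 0.017 m and x of tealight in the frame of table_tray between -0.015 and 0.015 m and y of tealight in the frame of table_tray between 0.0245 and 0.0545 m and z of tealight in the frame of table_tray between -0.001 and 0.017 m and distance of each of lime, pinch_bowl, jar from where it was at the start of the episode below 0.025 m); the robot touches nothing.
It fails at once if the lime is pushed 25 mm or more from its place (distance of lime from where it was at the start of the episode above 0.025 m).
It fails at once if the small bowl is pushed 25 mm or more from its place (distance of pinch_bowl from where it was at the start of the episode above 0.025 m).
It fails at once if the big jar is pushed 25 mm or more from its place (distance of jar from where it was at the start of the episode above 0.025 m).
It also fails if it takes over 128 s, if anything falls off the work surface, if the arm or the gripper's body presses on something with over 40 N, if the wrist force passes 120 N, or if a joint passes its speed limit or range.

## Working session

There is one attempt and no reset: what is moved stays moved. The work goes in short steps, Python scripts to look and compute and a tool call to move; the robot and the scene stay as the last step left them, time stands still between calls to the robot, and variables do not carry over. Pictures are saved under pics/ and viewed, at most 14 in all, crops included, and the job is handed in when it is done.

Besides the shell and the picture viewer there is one more tool, called after ">>>" as a command line: name --argument value ..., lists and objects as JSON in quotes. move_arm: Moves the arm, as the interface text tells. Its arguments: {"type":"object","properties":{"targets":{"type":"array"},"gripper":{"type":"number"}},"required":["targets"]}

```bash
mkdir -p pics; ls; python3 - <<'E'
from cell import read_state, viewer, env, spotter
import cv2
for n in("side","top"):
    f=viewer.grab_frame(n); cv2.imwrite(f"pics/{n}0.png",f["pixels"]); print(n,f["fx"],f["cx"],f["world_from_camera"])
print(env.tcp_to_tips, read_state())
E
```

```text
pics
side 573.6664777594 320.6158221221472 [[ 0.97892134 -0.08002891  0.18790525  0.23475124]
 [-0.20251594 -0.49955861  0.84227578 -1.56202927]
 [ 0.02646327 -0.86257554 -0.50523571  1.00976202]
 [ 0.          0.          0.          1.        ]]
top 471.1650890157514 327.99893395672694 [[ 0.01739742 -0.98359643  0.17954215  0.39322578]
 [-0.99980161 -0.01885579 -0.00641919  0.02254472]
 [ 0.0096993  -0.17939486 -0.98372934  1.28701533]
 [ 0.          0.          0.          1.        ]]
0.008 {'time': 0.1, 'joints': array([-1.34068733e+00,  9.17951093e-02,  1.23177950e+00,  1.99193083e-05,
        1.81977966e+00, -5.66834463e-02]), 'dq': array([ 0.0020592 , -0.00317022, -0.00215996, -0.00031056,  0.00133559,
        0.00046139]), 'joint_torque': array([ 3.13414595e-03, -4.60219860e+01, -4.19216502e+01,  8.49828120e-05,
        1.06262503e-02, -3.16756754e-07]), 'tool_pos': array([ 0.1696867 , -0.57526088,  0.23824908]), 'orientation': array([[ 9.59154791e-01,  2.82881493e-01, -3.82998701e-04],
       [ 2.82881728e-01, -9.59153257e-01,  1.71958188e-03],
       [ 1.19083439e-04, -1.75768854e-03, -9.99998448e-01]]), 'ft_force': array([ 0.16967559, -0.51985717,  0.66342349]), 'wrist_torque': array([ 0.01411721,  0.00963755, -0.02129334]), 'grasp_force': 0.0, 'opening': 0.08566695315853229}
```

View pics/side0.png

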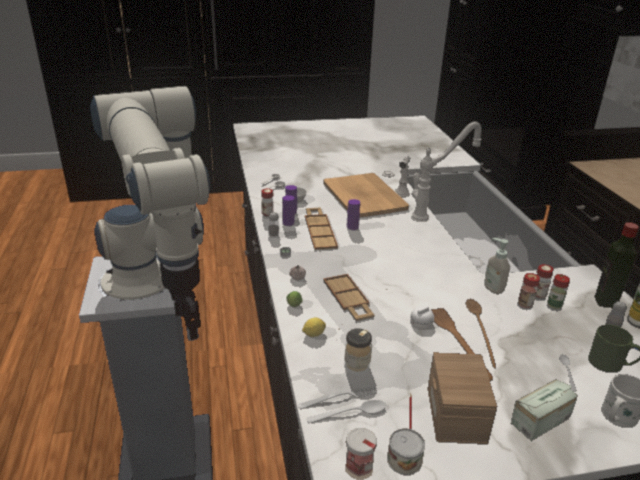

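View pics/top0.png

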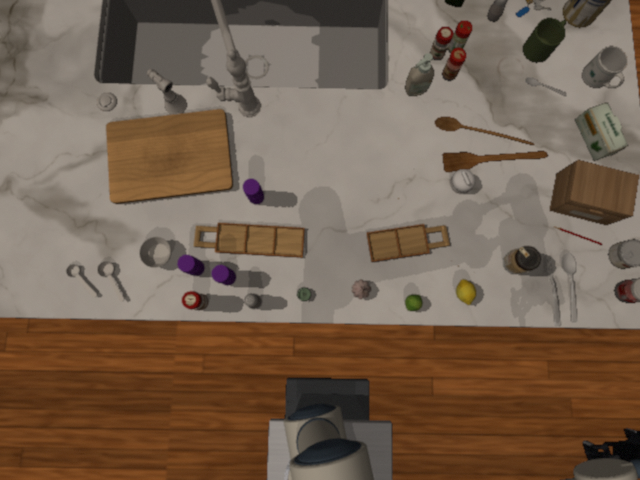

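```bash
cat > h.py <<'E'
from cell import read_state, viewer, env, spotter
import numpy as np, cv2
def ray(f,xy):
    T=f["world_from_camera"]; d=T[:3,:3]@[(xy[0]-f["cx"])/f["fx"],(xy[1]-f["cy"])/f["fy"],1]
    return T[:3,3],d
def onz(f,xy,z):
    o,d=ray(f,xy); return o+d*(z-o[2])/d[2]
def proj(f,p):
    T=np.linalg.inv(f["world_from_camera"]); c=T[:3,:3]@p+T[:3,3]
    return np.array([f["fx"]*c[0]/c[2]+f["cx"],f["fy"]*c[1]/c[2]+f["cy"]])
H=dict(spice_jar=0,garlic_center=.0265,lemon_center=.0255,salt_shaker=0,tealight=0,lime=0,pinch_bowl=0,jar=0,cook_tray=0,table_tray=0)
E
python3 - <<'E'
from h import *
for n in("top","side"):
    f=viewer.grab_frame(n)
    for k in H:
        for r in spotter.place_of(f,k)[:4]:
            print(n,k,round(r["p"],2),np.round(r["xy"],0),np.round(onz(f,r["xy"],H[k])[:2],3))
E
```

```text
top spice_jar 0.94 [228. 275.] [0.525 0.286]
top spice_jar 0.9 [201. 300.] [0.456 0.354]
top spice_jar 0.7 [194. 268.] [0.542 0.379]
top spice_jar 0.7 [256. 193.] [0.759 0.22 ]
top garlic_center 0.83 [356. 289.] [ 0.491 -0.062]
top lemon_center 0.89 [464. 293.] [ 0.486 -0.351]
top lemon_center 0.54 [512. 262.] [ 0.573 -0.486]
top salt_shaker 0.56 [253. 302.] [0.454 0.213]
top tealight 0.71 [306. 295.] [0.475 0.072]
top tealight 0.57 [416. 300.] [ 0.466 -0.227]
top lime 0.67 [413. 301.] [ 0.464 -0.219]
top pinch_bowl 0.82 [160. 258.] [0.57  0.475]
top jar 0.69 [512. 261.] [ 0.578 -0.495]
top cook_tray 0.95 [261. 242.] [0.62  0.201]
top table_tray 0.84 [398. 243.] [ 0.624 -0.18 ]
side spice_jar 0.93 [288. 223.] [0.52  0.286]
side spice_jar 0.61 [267. 216.] [0.452 0.352]
side spice_jar 0.53 [350. 226.] [0.742 0.23 ]
side spice_jar 0.51 [290. 214.] [0.538 0.354]
side garlic_center 0.5 [299. 270.] [ 0.5   -0.072]
side lemon_center 0.54 [315. 325.] [ 0.496 -0.352]
side salt_shaker 0.8 [274. 236.] [0.458 0.198]
side tealight 0.55 [287. 254.] [0.486 0.072]
side lime 0.78 [295. 302.] [ 0.464 -0.204]
side pinch_bowl 0.55 [294. 199.] [0.579 0.486]
side jar 0.75 [357. 366.] [ 0.576 -0.501]
side cook_tray 0.58 [322. 231.] [0.635 0.206]
side table_tray 0.94 [342. 292.] [ 0.615 -0.175]
```

The red-lidded jar at top (191,300) / side (267,204) is the front-row spice jar. The purple ones at top (190,265), (223,275) and (253,190) are look-alikes, and the red-lidded ones at top (440–460,30–65) are the far-back decor. I'll fit poses to the outlines in both views and confirm the jar in a crop.

```bash
cat > fit.py <<'E'
from h import *
from scipy.optimize import minimize
def box(x0,x1,y0,y1,z0,z1): return np.array([[x,y,z] for x in(x0,x1) for y in(y0,y1) for z in(z0,z1)],float)
a=np.linspace(0,2*np.pi,24,endpoint=False)
def cyl(rz): return np.array([[r*np.cos(t),r*np.sin(t),z] for r,z in rz for t in a])
u=np.linspace(0,np.pi,13)
def ell(A,B,C): return np.array([[A*np.sin(p)*np.cos(t),B*np.sin(p)*np.sin(t),C+C*np.cos(p)] for p in u for t in a])
M=dict(spice_jar=[cyl([(.0225,0),(.0225,.106)])],salt_shaker=[cyl([(.022,0),(.022,.074),(.017,.09)])],
 tealight=[cyl([(.019,0),(.019,.015)])],garlic_center=[cyl([(.012,0),(.0265,.018),(.0265,.03),(.008,.044),(.003,.053)])],
 lemon_center=[ell(.0355,.0265,.0255)],lime=[ell(.0265,.023,.024)],jar=[cyl([(.032,0),(.032,.099)])],
 cook_tray=[box(-.042,.042,-.121,.121,0,.011),box(-.03,.03,.121,.181,0,.01)],
 table_tray=[box(-.042,.042,-.0815,.0815,0,.011),box(-.03,.03,-.1415,-.0815,0,.01)])
S=4
def sil(f,parts,p,c):
    m=np.zeros((480*S,640*S),np.uint8); R=np.array([[np.cos(p[2]),-np.sin(p[2]),0],[np.sin(p[2]),np.cos(p[2]),0],[0,0,1]])
    T=np.linalg.inv(f["world_from_camera"])
    for P in parts:
        Q=(P@R.T+[p[0],p[1],c])@T[:3,:3].T+T[:3,3]
        px=np.c_[f["fx"]*Q[:,0]/Q[:,2]+f["cx"],f["fy"]*Q[:,1]/Q[:,2]+f["cy"]]
        cv2.fillConvexPoly(m,cv2.convexHull(np.round((px+.5)*S).astype(np.int32)),1)
    return cv2.resize(m.astype(np.float32),(640,480),interpolation=cv2.INTER_AREA)
def fit(fs,name,p0,yaw=False,z=0):
    """fs: frames; p0 [x,y,yaw]; returns pose, IoU per frame"""
    obs=[]
    for f in fs:
        g=[r for r in spotter.outline_of(f,name)]
        e=proj(f,np.array([p0[0],p0[1],z+.02]))
        g=[r for r in g if np.linalg.norm(np.array(r["xy"])-e)<22]
        if g: obs.append((f,g[0]["pixels"].astype(np.float32)))
    def io(p): return [np.minimum(s,m).sum()/np.maximum(s,m).sum() for f,m in obs for s in[sil(f,M[name],p,z)]]
    k=3 if yaw else 2
    full=lambda v: list(v)+[p0[2]]*(3-k)
    st=np.vstack([p0[:k]]+[np.array(p0[:k])+d for d in np.diag([.008,.008,.15][:k])])
    r=minimize(lambda v:-np.sum(io(full(v))),p0[:k],method="Nelder-Mead",options=dict(initial_simplex=st,xatol=3e-4,fatol=1e-4))
    return np.array(full(r.x)),np.round(io(full(r.x)),2)
E
cat > m1.py <<'E'
from fit import *
fs=[viewer.grab_frame(n) for n in("top","side")]
P0=dict(spice_jar=[.454,.353,0],salt_shaker=[.456,.205,0],tealight=[.48,.072,0],garlic_center=[.495,-.067,0],lemon_center=[.49,-.351,1],lime=[.464,-.212,0],jar=[.577,-.498,0],cook_tray=[.62,.201,0],table_tray=[.62,-.18,0])
for k,p in P0.items():
    b,i=fit(fs,k,p,k in("lemon_center","cook_tray","table_tray"))
    if k=="lemon_center":
        b2,i2=fit(fs,k,p[:2]+[-.5],True); b,i=(b2,i2) if sum(i2)>sum(i) else (b,i)
    q,j=zip(*[fit([f],k,b,False) for f in fs])
    print(k,np.round(b,3),i,"top",np.round(q[0][:2],3),"side",np.round(q[1][:2],3))
    if "tray" in k:
        for f in fs:
            m=(sil(f,M[k],b,0)>.5).astype(np.uint8); c,_=cv2.findContours(m,0,1); cv2.drawContours(f["pixels"],c,-1,(0,255,0),1)
t=cv2.resize(fs[0]["pixels"][210:320,140:540],(800,220),interpolation=2); s=cv2.resize(fs[1]["pixels"][170:345,240:460],(477,380),interpolation=2)
o=np.zeros((600,800,3),np.uint8);o[:220]=t;o[220:,:477]=s
o[220:220+380,490:800]=cv2.resize(fs[1]["pixels"][175:245,250:307],(310,380),interpolation=2)
cv2.imwrite("pics/c1.png",o)
E
python3 m1.py
```

```text
spice_jar [0.454 0.358 0.   ] [0.9 0. ] top [0.454 0.358] side [0.454 0.358]
salt_shaker [0.455 0.208 0.   ] [0.79 0.81] top [0.455 0.208] side [0.455 0.208]
tealight [0.479 0.079 0.   ] [0.93] top [0.479 0.079] side [0.479 0.079]
garlic_center [ 0.493 -0.077  0.   ] [0.8  0.81] top [ 0.493 -0.075] side [ 0.494 -0.081]
lemon_center [ 0.49  -0.355  0.242] [0.89 0.93] top [ 0.492 -0.354] side [ 0.49  -0.355]
lime [ 0.46  -0.214  0.   ] [0.84 0.83] top [ 0.46  -0.213] side [ 0.459 -0.217]
jar [ 0.576 -0.498  0.   ] [0.95 0.92] top [ 0.577 -0.497] side [ 0.574 -0.5  ]
cook_tray [ 0.626  0.204 -0.046] [0.92 0.94] top [0.626 0.204] side [0.625 0.204]
table_tray [ 0.625 -0.176  0.172] [0.91 0.86] top [ 0.625 -0.176] side [ 0.623 -0.177]
```

View pics/c1.png

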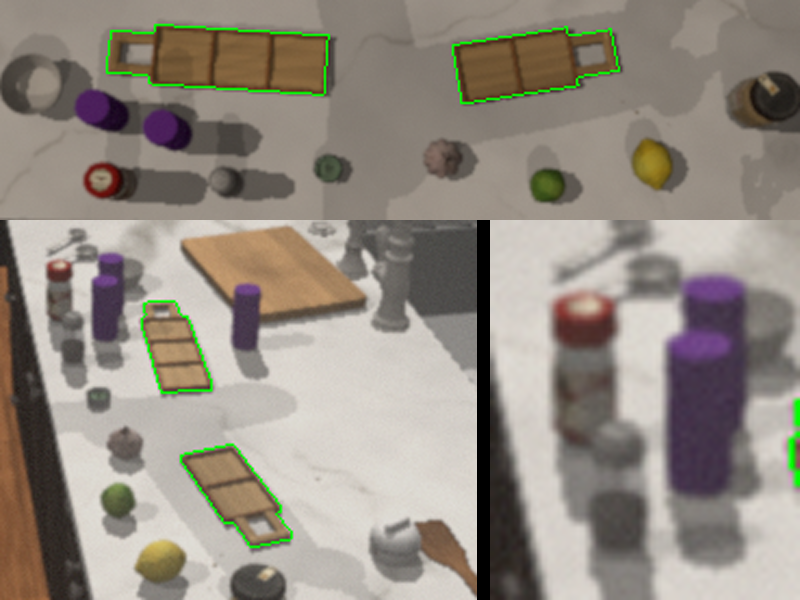

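The crop confirms it: the red-lidded jar (crop (103,180), side crop (585,350)) stands in the front row. The purple ones are behind it, and both tray fits are tight. I'll start with the lemon.

```bash
cat > w.py <<'E'
from h import *
import sys
def yaw(): R=read_state()["orientation"]; return np.arctan2(R[1,0],R[0,0])
def rows(*wps):
    s=read_state(); R=s["orientation"]
    print("at",np.round(s["tool_pos"],4),"yaw",round(yaw(),3),"t",round(s["time"],1),"open",round(s["opening"],4),"F",round(float(s["grasp_force"]),1))
    for x,y,z,w in wps:
        d=R.T@(np.array([x,y,z])-s["tool_pos"])/.05; t=-(w-yaw())
        print([x,y,z,w],"->",np.round(d,2).tolist(),round(float(np.degrees(t)/6),2))
if __name__=="__main__": rows(*eval(sys.argv[1]))
E
python3 w.py "[(.49,-.355,.16,.242),(.49,-.355,.07,.242),(.49,-.355,.017,.242)]"
```

```text
at [ 0.1697 -0.5755  0.2393] yaw 0.287 t 3.2 open 0.0853 F 0.0
[0.49, -0.355, 0.16, 0.242] -> [7.39, -2.42, 1.59] 0.43
[0.49, -0.355, 0.07, 0.242] -> [7.39, -2.42, 3.39] 0.43
[0.49, -0.355, 0.017, 0.242] -> [7.39, -2.42, 4.45] 0.43
```

>>> move_arm --targets '[[[7.39,-2.42,1.59,0.43],[7.39,-2.42,1.59,0.43],[7.39,-2.42,1.59,0.43],[7.39,-2.42,1.59,0.43],[7.39,-2.42,1.59,0.43],[7.39,-2.42,1.59,0.43],[7.39,-2.42,1.59,0.43],[7.39,-2.42,1.59,0.43],[7.39,-2.42,1.59,0.43],[7.39,-2.42,1.59,0.43]]]' --gripper 1

```text
time: 4.2
tool_pos: [0.4903, -0.3541, 0.1592]
orientation: [[0.97, 0.242, -0.001], [0.242, -0.97, 0.0], [-0.001, -0.001, -1.0]]
ft_force: [-0.0, -0.4, 1.4]
opening: 0.0855
grasp_force: 0.0
```

```bash
python3 w.py "[(.49,-.355,.07,.242),(.49,-.355,.017,.242)]"
```

```text
at [ 0.4903 -0.3541  0.1592] yaw 0.244 t 4.2 open 0.0855 F 0.0
[0.49, -0.355, 0.07, 0.242] -> [-0.01, 0.02, 1.78] 0.02
[0.49, -0.355, 0.017, 0.242] -> [-0.01, 0.02, 2.84] 0.02
```

>>> move_arm --targets '[[[0,0.02,0.9,0],[0,0.02,1.6,0],[0,0.02,2.1,0],[0,0.02,2.4,0],[0,0.02,2.6,0],[0,0.02,2.75,0],[0,0.02,2.85,0],[0,0.02,2.85,0]]]'

```text
time: 5.0
tool_pos: [0.4902, -0.3562, 0.0176]
orientation: [[0.971, 0.239, 0.0], [0.239, -0.971, -0.0], [0.0, 0.0, -1.0]]
ft_force: [-0.9, -0.8, 0.4]
opening: 0.0852
grasp_force: 0.0
```

>>> move_arm --targets '[[[0,0,0,0],[0,0,0,0],[0,0,0,0],[0,0,0,0],[0,0,0,0],[0,0,0,0],[0,0,0,0],[0,0,0,0]]]' --gripper -1

```text
time: 5.8
tool_pos: [0.4909, -0.3562, 0.019]
orientation: [[0.971, 0.24, 0.002], [0.24, -0.971, -0.001], [0.002, 0.002, -1.0]]
ft_force: [-1.3, 1.1, 6.2]
opening: 0.049
grasp_force: 62.2
```

>>> move_arm --targets '[[[0,0,-0.3,0],[0,0,-0.8,0],[0,0,-1.6,0],[0,0,-2.4,0],[0,0,-2.8,0],[0,0,-2.8,0]]]'

```text
time: 6.4
tool_pos: [0.4916, -0.3571, 0.1629]
orientation: [[0.971, 0.239, 0.007], [0.239, -0.971, -0.005], [0.005, 0.007, -1.0]]
ft_force: [0.1, -0.2, -1.0]
opening: 0.0485
grasp_force: 62.3
```

```bash
python3 w.py "[(.622,.125,.16,1.525),(.622,.125,.024,1.525)]"
```

```text
at [ 0.4916 -0.3571  0.1629] yaw 0.242 t 6.4 open 0.0485 F 62.3
[0.622, 0.125, 0.16, 1.525] -> [4.84, -8.74, 0.02] -12.25
[0.622, 0.125, 0.024, 1.525] -> [4.83, -8.75, 2.74] -12.25
```

```bash
python3 - <<'E'
from h import *
f=viewer.grab_frame("side"); p=proj(f,read_state()["tool_pos"]).astype(int); print(p)
c=f["pixels"][p[1]-60:p[1]+40,p[0]-65:p[0]+65]; cv2.imwrite("pics/g1.png",cv2.resize(c,(780,600),interpolation=2))
E
```

```text
[314 285]
```

View pics/g1.png

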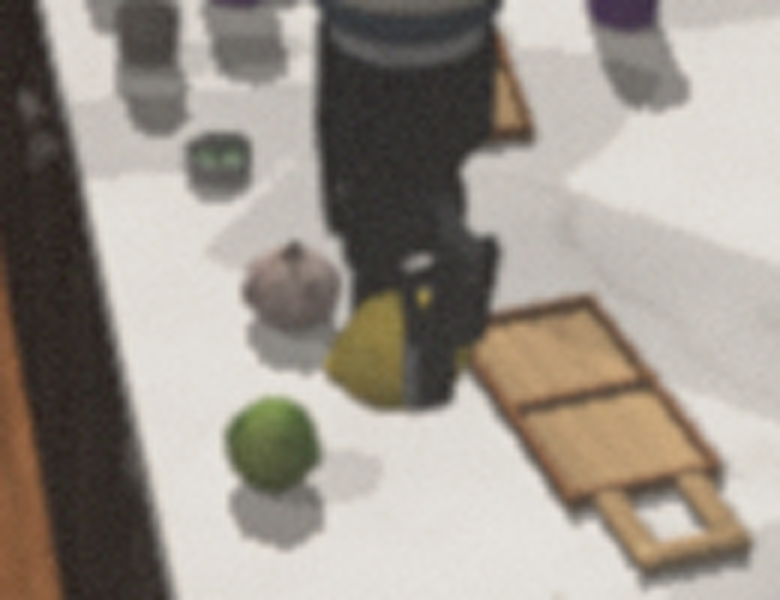

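Tips sit about 8 mm ahead of the TCP (crop (430,403)), and the lemon is held well at (390,350). Now to its bay.

>>> move_arm --targets '[[[4.84,-8.74,0,-12.25],[4.84,-8.74,0,-12.25],[4.84,-8.74,0,-12.25],[4.84,-8.74,0,-12.25],[4.84,-8.74,0,-12.25],[4.84,-8.74,0,-12.25],[4.84,-8.74,0,-12.25],[4.84,-8.74,0,-12.25],[4.84,-8.74,0,-12.25],[4.84,-8.74,0,-12.25]]]'

```text
time: 7.45
tool_pos: [0.6196, 0.1283, 0.1543]
orientation: [[0.044, 0.999, -0.004], [0.999, -0.044, -0.001], [-0.001, -0.004, -1.0]]
ft_force: [0.2, -0.7, -0.2]
opening: 0.0491
grasp_force: 62.3
```

>>> move_arm --targets '[[[0,0,0,0],[0,0,0,0],[0,0,0,0]]]'

```text
time: 7.75
tool_pos: [0.6198, 0.1254, 0.1554]
orientation: [[0.047, 0.999, -0.003], [0.999, -0.047, -0.001], [-0.001, -0.003, -1.0]]
ft_force: [0.2, -0.5, -1.1]
opening: 0.0485
grasp_force: 62.4
```

```bash
python3 w.py "[(.622,.125,.06,1.525),(.622,.125,.025,1.525)]"
```

```text
at [0.6198 0.1254 0.1554] yaw 1.524 t 7.8 open 0.0485 F 62.4
[0.622, 0.125, 0.06, 1.525] -> [-0.0, 0.05, 1.91] -0.01
[0.622, 0.125, 0.025, 1.525] -> [-0.0, 0.05, 2.61] -0.01
```

>>> move_arm --targets '[[[0,0.05,0.9,0],[0,0.05,1.6,0],[0,0.05,2.1,0],[0,0.05,2.35,0],[0,0.05,2.5,0],[0,0.05,2.6,0],[0,0.05,2.6,0],[0,0.05,2.6,0]]]'

```text
time: 8.55
tool_pos: [0.6238, 0.1262, 0.0289]
orientation: [[0.046, 0.999, 0.002], [0.999, -0.046, 0.0], [0.0, 0.002, -1.0]]
ft_force: [0.1, -0.4, -0.4]
opening: 0.0488
grasp_force: 62.4
```

>>> move_arm --targets '[[[0,0,0,0],[0,0,0,0],[0,0,0,0],[0,0,0,0],[0,0,0,0]]]' --gripper 0.6

```text
time: 9.05
tool_pos: [0.623, 0.1263, 0.0274]
orientation: [[0.046, 0.999, 0.0], [0.999, -0.046, 0.0], [0.0, 0.0, -1.0]]
ft_force: [0.2, 0.4, -0.4]
opening: 0.0684
grasp_force: 0.0
```

>>> move_arm --targets '[[[0,0,-0.2,0],[0,0,-0.6,0],[0,0,-1.2,0],[0,0,-2.0,0],[0,0,-2.5,0],[0,0,-2.5,0]]]'

```text
time: 9.65
tool_pos: [0.6251, 0.1266, 0.1593]
orientation: [[0.046, 0.999, 0.01], [0.999, -0.046, 0.001], [0.002, 0.01, -1.0]]
ft_force: [0.8, 0.1, 1.0]
opening: 0.0686
grasp_force: 0.0
```

```bash
python3 w.py "[(.494,-.077,.15,1.571),(.494,-.077,.019,1.571)]"
```

```text
at [0.6251 0.1266 0.1593] yaw 1.525 t 9.7 open 0.0686 F 0.0
[0.494, -0.077, 0.15, 1.571] -> [-4.19, -2.43, 0.15] -0.44
[0.494, -0.077, 0.019, 1.571] -> [-4.19, -2.46, 2.77] -0.44
```

>>> move_arm --targets '[[[-4.13,-2.43,0.15,-0.44],[-4.13,-2.43,0.15,-0.44],[-4.13,-2.43,0.15,-0.44],[-4.13,-2.43,0.15,-0.44],[-4.13,-2.43,0.15,-0.44],[-4.13,-2.43,0.15,-0.44],[-4.13,-2.43,0.15,-0.44],[-4.13,-2.43,0.15,-0.44],[-4.13,-2.43,0.15,-0.44]]]' --gripper 1

```text
time: 10.55
tool_pos: [0.4925, -0.0735, 0.1446]
orientation: [[-0.002, 1.0, -0.0], [1.0, 0.002, 0.0], [0.0, -0.0, -1.0]]
ft_force: [-0.0, -0.4, -0.9]
opening: 0.0854
grasp_force: 0.0
```

```bash
cat > p.py <<'E'
from fit import *
import sys
# args: name x y z
n=sys.argv[1]; x,y,z=map(float,sys.argv[2:5])
for c in("top","side"):
    f=viewer.grab_frame(c)
    try: b,i=fit([f],n,[x,y,0],False,z); print(c,"fit",np.round(b[:2],4),i)
    except Exception as e: print(c,e)
    for r in spotter.place_of(f,n)[:2]: print("  place",round(r["p"],2),np.round(onz(f,r["xy"],H[n]+z)[:2],3))
E
python3 p.py garlic_center .494 -.074 0; python3 w.py "[(.494,-.074,.019,1.571)]"
```

```text
top fit [ 0.494 -0.074] []
  place 0.49 [ 0.495 -0.068]
side fit [ 0.4934 -0.0818] [0.76]
  place 0.46 [ 0.497 -0.075]
at [ 0.4922 -0.074   0.1447] yaw 1.571 t 10.8 open 0.0857 F 0.0
[0.494, -0.074, 0.019, 1.571] -> [0.0, 0.04, 2.51] 0.0
```

>>> move_arm --targets '[[[0,0.04,0.8,0],[0,0.04,1.4,0],[0,0.04,1.9,0],[0,0.04,2.2,0],[0,0.04,2.4,0],[0,0.04,2.52,0],[0,0.04,2.52,0]]]'

```text
time: 11.55
tool_pos: [0.4942, -0.0744, 0.0188]
orientation: [[0.0, 1.0, 0.0], [1.0, -0.0, 0.0], [0.0, 0.0, -1.0]]
ft_force: [0.2, -0.2, 0.2]
opening: 0.0856
grasp_force: 0.0
```

>>> move_arm --targets '[[[0,0,0,0],[0,0,0,0],[0,0,0,0],[0,0,0,0],[0,0,0,0],[0,0,0,0],[0,0,0,0],[0,0,0,0]]]' --gripper -1

```text
time: 12.35
tool_pos: [0.495, -0.0747, 0.0208]
orientation: [[0.0, 1.0, 0.003], [1.0, -0.0, -0.001], [-0.001, 0.003, -1.0]]
ft_force: [-1.6, 0.5, 5.9]
opening: 0.0494
grasp_force: 60.8
```

>>> move_arm --targets '[[[0,0,-0.3,0],[0,0,-0.8,0],[0,0,-1.6,0],[0,0,-2.4,0],[0,0,-2.8,0],[0,0,-2.8,0]]]'

```text
time: 12.95
tool_pos: [0.4959, -0.0748, 0.1644]
orientation: [[0.0, 1.0, 0.008], [1.0, -0.0, -0.002], [-0.002, 0.008, -1.0]]
ft_force: [-0.5, -0.3, -0.6]
opening: 0.0493
grasp_force: 62.2
```

```bash
python3 w.py "[(.626,.204,.17,1.525),(.626,.204,.024,1.525)]"; python3 p.py garlic_center .494 -.074 .14; python3 p.py lemon_center .622 .125 .005
python3 - <<'E'
from h import *
f=viewer.grab_frame("side")
cv2.imwrite("pics/g2.png",cv2.resize(f["pixels"][190:310,240:400],(800,600),interpolation=2))
E
```

```text
at [ 0.4959 -0.0748  0.1644] yaw 1.571 t 12.9 open 0.0493 F 62.2
[0.626, 0.204, 0.17, 1.525] -> [5.58, 2.6, -0.1] 0.44
[0.626, 0.204, 0.024, 1.525] -> [5.58, 2.58, 2.82] 0.44
top fit [ 0.494 -0.074] []
side fit [ 0.4929 -0.0861] [0.87]
  place 0.7 [ 0.493 -0.083]
top fit [0.6263 0.1273] [0.71]
  place 0.75 [0.612 0.132]
side fit [0.6257 0.1245] [0.73]
  place 0.66 [0.626 0.121]
```

View pics/g2.png

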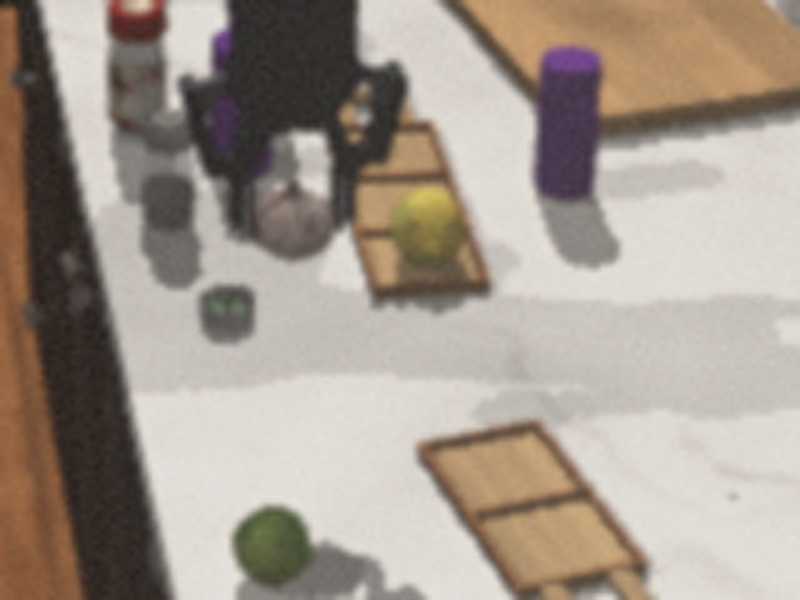

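The lemon sits in the far bay (crop (428,225)). The garlic is held tip up at (293,220), about 6 mm toward −y in the grip, so I'll place with a small y correction.

>>> move_arm --targets '[[[5.66,2.6,0,0.44],[5.66,2.6,0,0.44],[5.66,2.6,0,0.44],[5.66,2.6,0,0.44],[5.66,2.6,0,0.44],[5.66,2.6,0,0.44],[5.66,2.6,0,0.44],[5.66,2.6,0,0.44],[5.66,2.6,0,0.44],[5.66,2.6,0,0.44]]]'

```text
time: 14.6
tool_pos: [0.624, 0.2069, 0.1592]
orientation: [[0.048, 0.999, 0.0], [0.999, -0.048, -0.0], [-0.0, 0.0, -1.0]]
ft_force: [0.3, 0.2, -0.1]
opening: 0.0491
grasp_force: 62.3
```

```bash
python3 w.py "[(.626,.208,.06,1.525),(.626,.208,.026,1.525)]"
```

```text
at [0.624  0.2069 0.1592] yaw 1.523 t 14.6 open 0.0491 F 62.3
[0.626, 0.208, 0.06, 1.525] -> [0.03, 0.04, 1.98] -0.02
[0.626, 0.208, 0.026, 1.525] -> [0.03, 0.04, 2.66] -0.02
```

>>> move_arm --targets '[[[0.03,0.04,0.9,0],[0.03,0.04,1.6,0],[0.03,0.04,2.1,0],[0.03,0.04,2.4,0],[0.03,0.04,2.55,0],[0.03,0.04,2.66,0],[0.03,0.04,2.68,0],[0.03,0.04,2.68,0]]]'

```text
time: 15.4
tool_pos: [0.6269, 0.2101, 0.0263]
orientation: [[0.046, 0.999, 0.002], [0.999, -0.046, 0.001], [0.001, 0.002, -1.0]]
ft_force: [-0.6, -0.1, -0.8]
opening: 0.0492
grasp_force: 62.3
```

>>> move_arm --targets '[[[0,0,0,0],[0,0,0,0],[0,0,0,0],[0,0,0,0],[0,0,0,0]]]' --gripper 0.6

```text
time: 15.9
tool_pos: [0.6262, 0.21, 0.0249]
orientation: [[0.046, 0.999, 0.0], [0.999, -0.046, 0.0], [0.0, 0.0, -1.0]]
ft_force: [0.1, -0.4, 0.5]
opening: 0.0681
grasp_force: 0.0
```

>>> move_arm --targets '[[[0,0,-0.2,0],[0,0,-0.6,0],[0,0,-1.2,0],[0,0,-2.0,0],[0,0,-3.0,0],[0,0,-4.0,0],[0,0,-4.0,0]]]'

```text
time: 16.6
tool_pos: [0.6283, 0.2106, 0.2367]
orientation: [[0.046, 0.999, 0.016], [0.999, -0.046, 0.004], [0.005, 0.016, -1.0]]
ft_force: [0.4, 0.5, 1.4]
opening: 0.0681
grasp_force: 0.0
```

```bash
python3 w.py "[(.454,.357,.22,1.571),(.454,.357,.064,1.571)]"
```

```text
at [0.6283 0.2106 0.2367] yaw 1.525 t 16.6 open 0.0681 F 0.0
[0.454, 0.357, 0.22, 1.571] -> [2.76, -3.62, 0.29] -0.44
[0.454, 0.357, 0.064, 1.571] -> [2.75, -3.67, 3.41] -0.44
```

>>> move_arm --targets '[[[2.76,-3.62,0.2,-0.44],[2.76,-3.62,0.2,-0.44],[2.76,-3.62,0.2,-0.44],[2.76,-3.62,0.2,-0.44],[2.76,-3.62,0.2,-0.44],[2.76,-3.62,0.2,-0.44],[2.76,-3.62,0.2,-0.44],[2.76,-3.62,0.2,-0.44]]]' --gripper 0.7

```text
time: 17.4
tool_pos: [0.4525, 0.3555, 0.2151]
orientation: [[0.001, 1.0, 0.001], [1.0, -0.001, -0.0], [-0.0, 0.001, -1.0]]
ft_force: [0.2, -0.9, -0.5]
opening: 0.0728
grasp_force: 0.0
```

```bash
python3 w.py "[(.454,.357,.064,1.571)]"; python3 p.py garlic_center .626 .204 .005;python3 p.py spice_jar .454 .356 0; python3 p.py salt_shaker .455 .207 0;  python3 p.py tealight .479 .075 0
```

```text
at [0.4525 0.3555 0.2151] yaw 1.57 t 17.4 open 0.0728 F 0.0
[0.454, 0.357, 0.064, 1.571] -> [0.03, 0.03, 3.02] -0.01
top fit [0.6287 0.209 ] [0.81]
  place 0.18 [ 0.459 -0.213]
side fit [0.6272 0.2075] [0.63]
  place 0.57 [0.631 0.215]
top fit [0.4532 0.3555] [0.9]
  place 0.9 [0.756 0.219]
  place 0.72 [0.454 0.363]
side fit [0.454 0.356] [0.]
  place 0.75 [0.454 0.365]
  place 0.6 [0.518 0.287]
top fit [0.4569 0.2113] [0.85]
  place 0.53 [0.463 0.22 ]
side fit [0.4558 0.2094] [0.75]
  place 0.7 [0.457 0.205]
  place 0.39 [ 0.464 -0.21 ]
top fit [0.4791 0.0794] [0.92]
  place 0.6 [0.475 0.068]
  place 0.57 [0.573 0.478]
side fit [0.4786 0.0785] [0.9]
  place 0.62 [0.482 0.074]
```

>>> move_arm --targets '[[[0.03,0.03,0.8,0],[0.03,0.03,1.5,0],[0.03,0.03,2.1,0],[0.03,0.03,2.6,0],[0.03,0.03,2.9,0],[0.03,0.03,3.0,0],[0.03,0.03,3.0,0]]]'

```text
time: 19.3
tool_pos: [0.4532, 0.3577, 0.0648]
orientation: [[0.0, 1.0, -0.0], [1.0, -0.0, -0.0], [-0.0, -0.0, -1.0]]
ft_force: [0.2, -0.0, 0.0]
opening: 0.0723
grasp_force: 0.0
```

>>> move_arm --targets '[[[0,0,0,0],[0,0,0,0],[0,0,0,0],[0,0,0,0],[0,0,0,0],[0,0,0,0],[0,0,0,0]]]' --gripper -1

```text
time: 20.0
tool_pos: [0.4538, 0.3582, 0.0669]
orientation: [[-0.0, 1.0, 0.002], [1.0, 0.0, 0.002], [0.002, 0.002, -1.0]]
ft_force: [-2.6, 0.3, 5.9]
opening: 0.043
grasp_force: 60.0
```

>>> move_arm --targets '[[[0,0,-0.3,0],[0,0,-0.8,0],[0,0,-1.6,0],[0,0,-2.4,0],[0,0,-3.0,0],[0,0,-3.4,0],[0,0,-3.4,0]]]'

```text
time: 20.7
tool_pos: [0.4543, 0.3583, 0.2399]
orientation: [[0.0, 1.0, 0.006], [1.0, -0.0, 0.004], [0.004, 0.006, -1.0]]
ft_force: [0.2, 0.5, -0.2]
opening: 0.0433
grasp_force: 60.7
```

```bash
python3 w.py "[(.6295,.283,.235,1.525),(.6295,.283,.069,1.525)]"; python3 p.py spice_jar .454 .356 .17;python3 - <<'E'
from h import *
f=viewer.grab_frame("side")
cv2.imwrite("pics/g3.png",cv2.resize(f["pixels"][120:270,220:420],(800,600),interpolation=2))
E
```

```text
at [0.4543 0.3583 0.2399] yaw 1.571 t 20.7 open 0.0433 F 60.7
[0.6295, 0.283, 0.235, 1.525] -> [-1.5, 3.5, 0.11] 0.44
[0.6295, 0.283, 0.069, 1.525] -> [-1.52, 3.48, 3.43] 0.44
top fit [0.453  0.3445] [0.55]
  place 0.9 [0.702 0.193]
  place 0.83 [0.524 0.329]
side fit [0.451  0.3475] [0.83]
  place 0.81 [ 0.663 -0.079]
  place 0.64 [0.461 0.357]
```

View pics/g3.png

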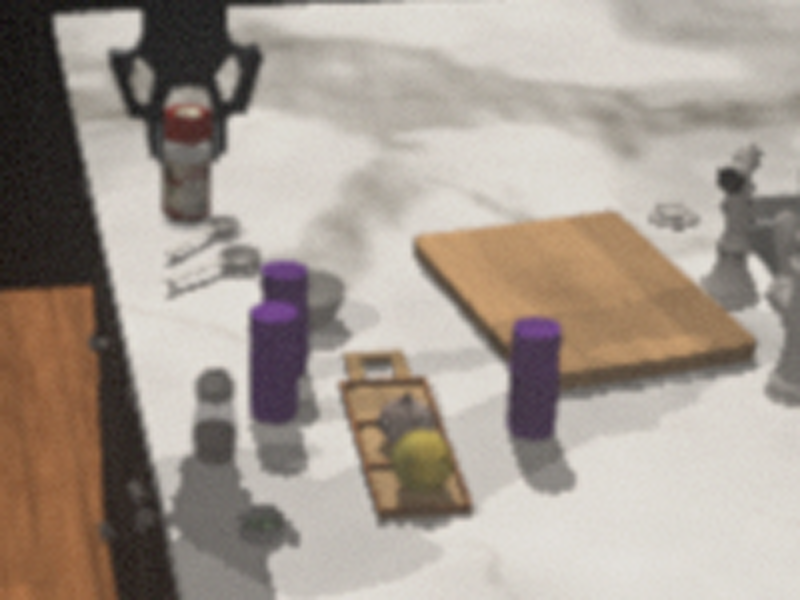

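The jar is held upright at crop (187,165), and garlic (405,415) and lemon (422,460) are in their bays. I'm moving over to the handle bay and will go down feeling for contact.

>>> move_arm --targets '[[[-1.5,3.5,0.05,0.44],[-1.5,3.5,0.05,0.44],[-1.5,3.5,0.05,0.44],[-1.5,3.5,0.05,0.44],[-1.5,3.5,0.05,0.44],[-1.5,3.5,0.05,0.44],[-1.5,3.5,0.05,0.44],[-1.5,3.5,0.05,0.44]]]'

```text
time: 21.85
tool_pos: [0.6272, 0.2836, 0.2331]
orientation: [[0.045, 0.999, 0.001], [0.999, -0.045, 0.001], [0.001, 0.001, -1.0]]
ft_force: [-0.2, -0.2, -1.2]
opening: 0.0434
grasp_force: 61.3
```

```bash
python3 w.py "[(.6295,.283,.085,1.525),(.6295,.283,.071,1.525)]"; python3 p.py spice_jar .63 .283 .167
```

```text
at [0.6272 0.2836 0.2331] yaw 1.526 t 21.9 open 0.0434 F 61.3
[0.6295, 0.283, 0.085, 1.525] -> [-0.01, 0.04, 2.96] 0.01
[0.6295, 0.283, 0.071, 1.525] -> [-0.01, 0.04, 3.24] 0.01
top fit [0.6236 0.2363] [0.07]
  place 0.81 [0.527 0.339]
  place 0.62 [0.708 0.192]
side fit [0.6278 0.2822] [0.91]
  place 0.71 [0.495 0.045]
  place 0.64 [0.629 0.28 ]
```

>>> move_arm --targets '[[[0,0.04,0.9,0],[0,0.04,1.7,0],[0,0.04,2.3,0],[0,0.04,2.7,0],[0,0.04,2.95,0],[0,0.04,3.1,0],[0,0.04,3.18,0],[0,0.04,3.2,0],[0,0.04,3.22,0],[0,0.04,3.22,0]]]'

```text
time: 23.15
tool_pos: [0.6307, 0.2827, 0.0724]
orientation: [[0.046, 0.999, 0.002], [0.999, -0.046, 0.001], [0.001, 0.002, -1.0]]
ft_force: [0.7, -0.0, -0.4]
opening: 0.043
grasp_force: 61.3
```

>>> move_arm --targets '[[[0,0,0.02,0],[0,0,0.03,0],[0,0,0.03,0]]]'

```text
time: 23.45
tool_pos: [0.6307, 0.2828, 0.0719]
orientation: [[0.046, 0.999, 0.002], [0.999, -0.046, 0.001], [0.001, 0.002, -1.0]]
ft_force: [-1.9, -0.4, 5.4]
opening: 0.0431
grasp_force: 61.7
```

>>> move_arm --targets '[[[0,0,0,0],[0,0,0,0],[0,0,0,0],[0,0,0,0],[0,0,0,0]]]' --gripper 0.6

```text
time: 23.95
tool_pos: [0.6302, 0.2825, 0.0695]
orientation: [[0.046, 0.999, -0.0], [0.999, -0.046, -0.0], [-0.0, -0.0, -1.0]]
ft_force: [-0.2, -0.5, -0.1]
opening: 0.0682
grasp_force: 0.0
```

>>> move_arm --targets '[[[0,0,-0.2,0],[0,0,-0.6,0],[0,0,-1.2,0],[0,0,-2.0,0],[0,0,-3.0,0],[0,0,-3.2,0],[0,0,-3.2,0]]]'

```text
time: 24.65
tool_pos: [0.6312, 0.283, 0.2349]
orientation: [[0.046, 0.999, 0.007], [0.999, -0.046, 0.003], [0.003, 0.007, -1.0]]
ft_force: [0.0, -0.3, -0.1]
opening: 0.0686
grasp_force: 0.0
```

```bash
python3 w.py "[(.479,.079,.23,1.571)]"; python3 p.py spice_jar .63 .283 .005
```

```text
at [0.6312 0.283  0.2349] yaw 1.525 t 24.6 open 0.0686 F 0.0
[0.479, 0.079, 0.23, 1.571] -> [-4.22, -2.85, 0.06] -0.44
top fit [0.6287 0.2672] [0.31]
  place 0.8 [0.746 0.218]
  place 0.65 [0.543 0.377]
side fit [0.6293 0.2827] [0.84]
  place 0.85 [0.509 0.276]
  place 0.74 [0.744 0.199]
```

>>> move_arm --targets '[[[-4.22,-2.85,0.3,-0.44],[-4.22,-2.85,0.3,-0.44],[-4.22,-2.85,0.3,-0.44],[-4.22,-2.85,1.0,-0.44],[-4.22,-2.85,2.0,-0.44],[-4.22,-2.85,2.0,-0.44],[-4.22,-2.85,2.0,-0.44],[-4.22,-2.85,2.0,-0.44],[-4.22,-2.85,2.0,-0.44]]]'

```text
time: 25.85
tool_pos: [0.4796, 0.079, 0.1318]
orientation: [[-0.0, 1.0, 0.003], [1.0, 0.0, 0.001], [0.001, 0.003, -1.0]]
ft_force: [0.2, 0.3, 0.8]
opening: 0.0682
grasp_force: 0.0
```

```bash
python3 w.py "[(.479,.078,.016,1.571)]"; python3 p.py tealight .479 .078 0; python3 p.py spice_jar .63 .283 .005
```

```text
at [0.4796 0.079  0.1318] yaw 1.571 t 25.9 open 0.0682 F 0.0
[0.479, 0.078, 0.016, 1.571] -> [-0.02, -0.02, 2.32] 0.0
top fit [0.479 0.078] []
  place 0.64 [0.454 0.206]
side fit [0.479 0.078] []
  place 0.57 [0.474 0.079]
top fit [0.6291 0.2799] [0.88]
  place 0.98 [0.552 0.379]
  place 0.84 [0.631 0.287]
side fit [0.6303 0.287 ] [0.84]
  place 0.83 [0.743 0.21 ]
  place 0.79 [0.526 0.28 ]
```

>>> move_arm --targets '[[[-0.02,0,0.8,0],[-0.02,0,1.4,0],[-0.02,0,1.8,0],[-0.02,0,2.1,0],[-0.02,0,2.25,0],[-0.02,0,2.34,0],[-0.02,0,2.34,0],[-0.02,0,2.34,0]]]'

```text
time: 27.25
tool_pos: [0.4789, 0.0774, 0.0139]
orientation: [[0.0, 1.0, 0.002], [1.0, -0.0, 0.0], [0.0, 0.002, -1.0]]
ft_force: [-0.1, 0.0, 0.4]
opening: 0.0682
grasp_force: 0.0
```

>>> move_arm --targets '[[[0,0,0,0],[0,0,0,0],[0,0,0,0],[0,0,0,0],[0,0,0,0],[0,0,0,0],[0,0,0,0]]]' --gripper -1

```text
time: 27.95
tool_pos: [0.4789, 0.0774, 0.014]
orientation: [[0.0, 1.0, 0.002], [1.0, -0.0, 0.0], [0.0, 0.002, -1.0]]
ft_force: [-0.8, -0.5, 5.8]
opening: 0.0345
grasp_force: 60.2
```

>>> move_arm --targets '[[[0,0,-0.3,0],[0,0,-0.8,0],[0,0,-1.6,0],[0,0,-2.0,0],[0,0,-2.0,0]]]'

```text
time: 28.45
tool_pos: [0.48, 0.0775, 0.1175]
orientation: [[0.0, 1.0, 0.007], [1.0, -0.0, 0.001], [0.001, 0.007, -1.0]]
ft_force: [-0.2, 0.4, -0.3]
opening: 0.0345
grasp_force: 59.9
```

```bash
python3 w.py "[(.618,-.137,.11,1.743)]"; python3 p.py tealight .479 .078 .1
```

```text
at [0.48   0.0775 0.1175] yaw 1.571 t 28.4 open 0.0345 F 59.9
[0.618, -0.137, 0.11, 1.743] -> [-4.29, 2.76, 0.17] -1.65
top fit [0.479 0.078] []
side fit [0.4798 0.0723] [0.81]
  place 0.45 [0.485 0.059]
```

>>> move_arm --targets '[[[-4.26,2.76,0,-1.65],[-4.26,2.76,0,-1.65],[-4.26,2.76,0,-1.65],[-4.26,2.76,0,-1.65],[-4.26,2.76,0,-1.65],[-4.26,2.76,0,-1.65],[-4.26,2.76,0,-1.65],[-4.26,2.76,0,-1.65],[-4.26,2.76,0,-1.65]]]'

```text
time: 29.65
tool_pos: [0.6156, -0.1342, 0.1128]
orientation: [[-0.173, 0.985, -0.0], [0.985, 0.173, 0.0], [0.001, -0.0, -1.0]]
ft_force: [-0.2, 0.2, 0.8]
opening: 0.0341
grasp_force: 60.0
```

```bash
python3 w.py "[(.618,-.135,.05,1.743),(.618,-.135,.020,1.743)]"; python3 p.py tealight .618 -.137 .1
```

```text
at [ 0.6156 -0.1342  0.1128] yaw 1.745 t 29.6 open 0.0341 F 60.0
[0.618, -0.135, 0.05, 1.743] -> [-0.02, 0.04, 1.26] 0.02
[0.618, -0.135, 0.02, 1.743] -> [-0.03, 0.04, 1.86] 0.02
top fit [ 0.618 -0.137] []
  place 0.53 [ 0.612 -0.133]
side fit [ 0.6183 -0.1353] [0.72]
  place 0.39 [ 0.609 -0.153]
```

>>> move_arm --targets '[[[-0.03,0.04,0.7,0],[-0.03,0.04,1.2,0],[-0.03,0.04,1.55,0],[-0.03,0.04,1.75,0],[-0.03,0.04,1.84,0],[-0.03,0.04,1.86,0],[-0.03,0.04,1.86,0],[-0.03,0.04,1.86,0]]]'

```text
time: 30.75
tool_pos: [0.6191, -0.137, 0.0212]
orientation: [[-0.172, 0.985, 0.002], [0.985, 0.172, -0.001], [-0.001, 0.002, -1.0]]
ft_force: [-0.3, 0.9, -0.6]
opening: 0.0347
grasp_force: 60.0
```

>>> move_arm --targets '[[[0,0,0,0],[0,0,0,0],[0,0,0,0],[0,0,0,0],[0,0,0,0]]]' --gripper 0.05

```text
time: 31.25
tool_pos: [0.6183, -0.1368, 0.0198]
orientation: [[-0.172, 0.985, -0.0], [0.985, 0.172, 0.0], [0.0, -0.0, -1.0]]
ft_force: [0.3, 0.5, -0.2]
opening: 0.0449
grasp_force: 0.0
```

>>> move_arm --targets '[[[0,0,-0.1,0],[0,0,-0.3,0],[0,0,-0.7,0],[0,0,-1.5,0],[0,0,-2.5,0],[0,0,-3.5,0],[0,0,-4.0,0],[0,0,-4.0,0]]]'

```text
time: 32.05
tool_pos: [0.62, -0.1372, 0.2278]
orientation: [[-0.172, 0.985, 0.011], [0.985, 0.172, -0.003], [-0.005, 0.011, -1.0]]
ft_force: [0.2, -0.0, 0.2]
opening: 0.0449
grasp_force: 0.0
```

```bash
python3 w.py "[(.4565,.2095,.21,1.571)]"; python3 p.py tealight .618 -.137 .005; python3 - <<'E'
from h import *
f=viewer.grab_frame("side")
cv2.imwrite("pics/g4.png",cv2.resize(f["pixels"][180:330,240:440],(800,600),interpolation=2))
E
```

```text
at [ 0.62   -0.1372  0.2278] yaw 1.743 t 32.0 open 0.0449 F 0.0
[0.4565, 0.2095, 0.21, 1.571] -> [7.4, -2.03, 0.3] 1.65
top fit [ 0.6216 -0.1391] [0.62]
  place 0.39 [ 0.612 -0.136]
side fit [ 0.618 -0.137] []
  place 0.5 [ 0.624 -0.121]
```

View pics/g4.png

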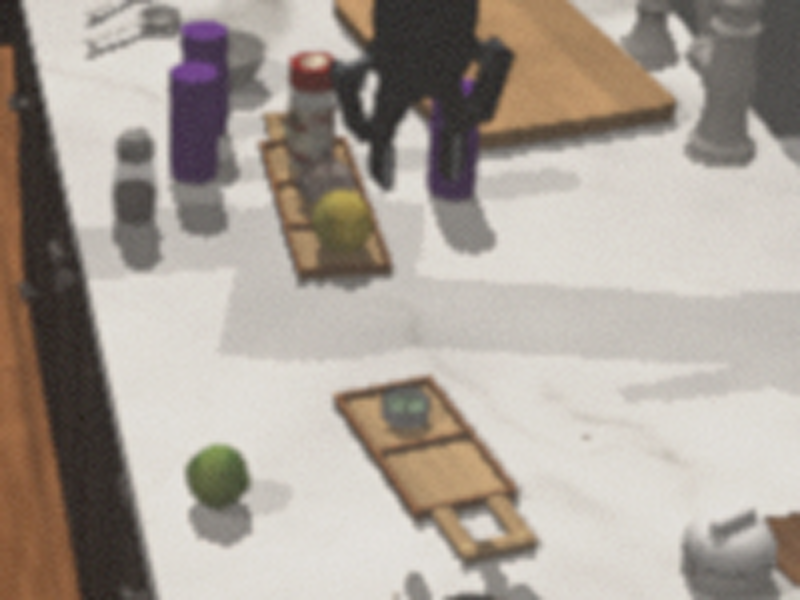

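The tealight is in the middle of the far bay (crop (405,405)); jar, garlic and lemon are in place. Last is the shaker (135,175).

>>> move_arm --targets '[[[7.4,-2.03,0.1,1.65],[7.4,-2.03,0.1,1.65],[7.4,-2.03,0.1,1.65],[7.4,-2.03,0.1,1.65],[7.4,-2.03,0.1,1.65],[7.4,-2.03,0.1,1.65],[7.4,-2.03,0.1,1.65],[7.4,-2.03,0.1,1.65],[7.4,-2.03,0.1,1.65],[7.4,-2.03,0.1,1.65]]]' --gripper 0.7

```text
time: 33.4
tool_pos: [0.4543, 0.2106, 0.214]
orientation: [[-0.002, 1.0, -0.001], [1.0, 0.002, -0.001], [-0.001, -0.001, -1.0]]
ft_force: [-0.2, 0.8, -1.2]
opening: 0.0726
grasp_force: 0.0
```

```bash
python3 w.py "[(.4565,.2095,.043,1.571)]"; python3 p.py tealight .618 -.137 .005
```

```text
at [0.4543 0.2106 0.214 ] yaw 1.573 t 33.4 open 0.0726 F 0.0
[0.4565, 0.2095, 0.043, 1.571] -> [-0.02, 0.05, 3.42] 0.02
top fit [ 0.6206 -0.1346] [0.92]
  place 0.56 [ 0.62  -0.145]
side fit [ 0.618 -0.137] []
  place 0.44 [ 0.625 -0.136]
```

>>> move_arm --targets '[[[-0.02,0.05,0.9,0],[-0.02,0.05,1.7,0],[-0.02,0.05,2.4,0],[-0.02,0.05,2.9,0],[-0.02,0.05,3.2,0],[-0.02,0.05,3.35,0],[-0.02,0.05,3.42,0],[-0.02,0.05,3.42,0],[-0.02,0.05,3.42,0]]]'

```text
time: 34.6
tool_pos: [0.4582, 0.2096, 0.0453]
orientation: [[0.0, 1.0, 0.002], [1.0, -0.0, 0.001], [0.001, 0.002, -1.0]]
ft_force: [0.4, -0.0, -1.4]
opening: 0.0727
grasp_force: 0.0
```

>>> move_arm --targets '[[[0,0,0,0],[0,0,0,0],[0,0,0,0],[0,0,0,0],[0,0,0,0],[0,0,0,0],[0,0,0,0]]]' --gripper -1

```text
time: 35.3
tool_pos: [0.4578, 0.2096, 0.0451]
orientation: [[0.0, 1.0, 0.002], [1.0, -0.0, 0.001], [0.001, 0.002, -1.0]]
ft_force: [-1.3, 0.4, 4.6]
opening: 0.0362
grasp_force: 59.5
```

>>> move_arm --targets '[[[0,0,-0.3,0],[0,0,-0.8,0],[0,0,-1.6,0],[0,0,-2.4,0],[0,0,-3.0,0],[0,0,-3.4,0],[0,0,-3.4,0]]]'

```text
time: 36.0
tool_pos: [0.4584, 0.2097, 0.2183]
orientation: [[0.0, 1.0, 0.007], [1.0, -0.0, 0.002], [0.002, 0.007, -1.0]]
ft_force: [-0.6, -0.3, -1.1]
opening: 0.0361
grasp_force: 59.6
```

```bash
python3 w.py "[(.632,-.215,.21,1.743)]"; python3 p.py salt_shaker .4565 .2095 .169
```

```text
at [0.4584 0.2097 0.2183] yaw 1.571 t 36.0 open 0.0361 F 59.6
[0.632, -0.215, 0.21, 1.743] -> [-8.49, 3.47, 0.17] -1.65
top fit [0.4565 0.2095] []
side fit [0.4572 0.2019] [0.83]
  place 0.63 [0.464 0.2  ]
```

```bash
python3 - <<'E'
from h import *
f=viewer.grab_frame("side"); t=viewer.grab_frame("top")
p=proj(f,read_state()["tool_pos"]).astype(int); print("tcp px",p)
o=np.zeros((480,800,3),np.uint8)
o[:,:400]=cv2.resize(f["pixels"][p[1]-40:p[1]+44,p[0]-35:p[0]+35],(400,480),interpolation=2)
q=proj(t,read_state()["tool_pos"]).astype(int)
o[:,400:]=cv2.resize(t["pixels"][q[1]-42:q[1]+42,q[0]-35:q[0]+35],(400,480),interpolation=2)
cv2.imwrite("pics/g5.png",o)
E
```

```text
tcp px [272 179]
```

View pics/g5.png

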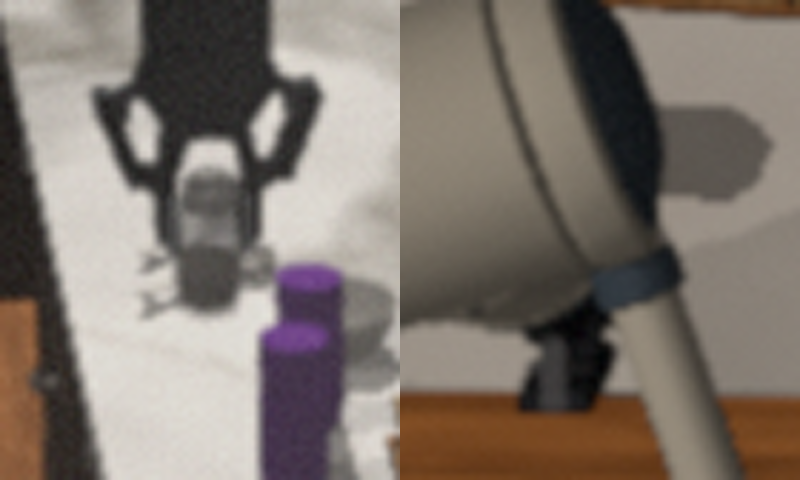

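The shaker is held upright, centred between the fingers (crop (208,235)). The jaws grip a slightly narrower waist.

>>> move_arm --targets '[[[-8.49,3.47,0,-1.65],[-8.49,3.47,0,-1.65],[-8.49,3.47,0,-1.65],[-8.49,3.47,0,-1.65],[-8.49,3.47,0,-1.65],[-8.49,3.47,0,-1.65],[-8.49,3.47,0,-1.65],[-8.49,3.47,0,-1.65],[-8.49,3.47,0,-1.65],[-8.49,3.47,0,-1.65]]]'

```text
time: 37.4
tool_pos: [0.6308, -0.2202, 0.2111]
orientation: [[-0.167, 0.986, -0.003], [0.986, 0.167, -0.0], [0.0, -0.003, -1.0]]
ft_force: [-1.4, 1.1, -2.0]
opening: 0.0363
grasp_force: 59.6
```

>>> move_arm --targets '[[[0,0,0,0],[0,0,0,0],[0,0,0,0]]]'

```text
time: 37.7
tool_pos: [0.6306, -0.2139, 0.2139]
orientation: [[-0.173, 0.985, 0.0], [0.985, 0.173, 0.0], [0.0, 0.0, -1.0]]
ft_force: [-0.3, -0.2, -0.8]
opening: 0.0364
grasp_force: 59.6
```

```bash
python3 w.py "[(.632,-.215,.051,1.743)]"; for z in .160 .166; do python3 p.py salt_shaker .632 -.215 $z; done
```

```text
at [ 0.6306 -0.2139  0.2139] yaw 1.745 t 37.7 open 0.0364 F 59.6
[0.632, -0.215, 0.051, 1.743] -> [-0.03, 0.02, 3.26] 0.02
top fit [ 0.632 -0.215] []
  place 0.36 [ 0.632 -0.215]
side fit [ 0.6338 -0.21  ] [0.7]
  place 0.57 [ 0.646 -0.203]
top fit [ 0.632 -0.215] []
  place 0.53 [ 0.634 -0.216]
side fit [ 0.6332 -0.2117] [0.75]
  place 0.56 [ 0.636 -0.223]
  place 0.52 [ 0.569 -0.113]
```

>>> move_arm --targets '[[[-0.03,0.02,0.9,0],[-0.03,0.02,1.7,0],[-0.03,0.02,2.3,0],[-0.03,0.02,2.8,0],[-0.03,0.02,3.05,0],[-0.03,0.02,3.18,0],[-0.03,0.02,3.23,0],[-0.03,0.02,3.25,0],[-0.03,0.02,3.26,0],[-0.03,0.02,3.26,0]]]'

```text
time: 39.3
tool_pos: [0.6325, -0.2168, 0.0521]
orientation: [[-0.172, 0.985, 0.002], [0.985, 0.172, -0.001], [-0.001, 0.002, -1.0]]
ft_force: [-0.6, -0.4, -0.8]
opening: 0.0363
grasp_force: 59.6
```

>>> move_arm --targets '[[[0,0,0,0],[0,0,0,0]]]'

```text
time: 39.5
tool_pos: [0.6321, -0.2167, 0.0512]
orientation: [[-0.172, 0.985, 0.001], [0.985, 0.172, -0.0], [-0.0, 0.001, -1.0]]
ft_force: [-0.9, -0.8, -1.1]
opening: 0.036
grasp_force: 59.6
```

>>> move_arm --targets '[[[0,0,0.02,0],[0,0,0.03,0],[0,0,0.03,0]]]'

```text
time: 39.8
tool_pos: [0.6322, -0.2168, 0.0501]
orientation: [[-0.172, 0.985, 0.001], [0.985, 0.172, -0.001], [-0.001, 0.001, -1.0]]
ft_force: [-2.0, -0.2, 3.4]
opening: 0.0363
grasp_force: 60.3
```

>>> move_arm --targets '[[[0,0,0,0],[0,0,0,0],[0,0,0,0],[0,0,0,0],[0,0,0,0]]]' --gripper 0.6

```text
time: 40.3
tool_pos: [0.6319, -0.2165, 0.0491]
orientation: [[-0.172, 0.985, -0.0], [0.985, 0.172, 0.0], [0.0, -0.0, -1.0]]
ft_force: [0.6, 0.6, -1.0]
opening: 0.0685
grasp_force: 0.0
```

>>> move_arm --targets '[[[0,0,-0.2,0],[0,0,-0.6,0],[0,0,-1.2,0],[0,0,-2.0,0],[0,0,-3.0,0],[0,0,-3.4,0],[0,0,-3.4,0]]]'

```text
time: 41.0
tool_pos: [0.6334, -0.2171, 0.2265]
orientation: [[-0.172, 0.985, 0.01], [0.985, 0.172, -0.004], [-0.005, 0.009, -1.0]]
ft_force: [0.2, -0.2, 0.5]
opening: 0.0687
grasp_force: 0.0
```

>>> move_arm --targets '[[[-3,-4.5,0,0],[-3,-4.5,0,0],[-3,-4.5,0,0],[-3,-4.5,0,0],[-3,-4.5,0,0],[-3,-4.5,0,0],[-3,-4.5,0,0],[-3,-4.5,0,0]]]'

```text
time: 41.8
tool_pos: [0.4359, -0.4028, 0.2185]
orientation: [[-0.171, 0.985, -0.0], [0.985, 0.171, 0.001], [0.001, -0.0, -1.0]]
ft_force: [-0.6, 0.6, -0.6]
opening: 0.0684
grasp_force: 0.0
```

```bash
cat > chk.py <<'E'
from fit import *
fs=[viewer.grab_frame(n) for n in("top","side")]
C=([.626,.204],-.046); T=([.625,-.176],.172)
for n,(c,w),yb,wy in(("spice_jar",C,.079,0),("garlic_center",C,0,0),("lemon_center",C,-.079,1.525),("salt_shaker",T,-.0395,0),("tealight",T,.0395,0)):
    R=np.array([[np.cos(w),-np.sin(w)],[np.sin(w),np.cos(w)]]); g=np.array(c)+R@[0,yb]
    for f in fs:
        b,i=fit([f],n,[*g,wy],False,.005); d=R.T@(b[:2]-g)
        pl=[np.round(R.T@(onz(f,r["xy"],H[n]+.005)[:2]-g)*1e3) for r in spotter.place_of(f,n)]
        pl=[q for q in pl if np.abs(q).max()<40]
        print(n,"err mm",np.round(d*1e3,1),i,"place",pl)
o=np.zeros((600,800,3),np.uint8)
o[:240]=cv2.resize(fs[0]["pixels"][200:320,140:540],(800,240),interpolation=2)
o[240:,:480]=cv2.resize(fs[1]["pixels"][175:325,240:440],(480,360),interpolation=2)
cv2.imwrite("pics/end.png",o)
E
python3 chk.py
```

```text
spice_jar err mm [ 0.7 -2.2] [0.91] place [array([ 0., -3.])]
spice_jar err mm [2.5 4.1] [0.6] place [array([ 11., -12.])]
garlic_center err mm [3.1 3.8] [0.74] place [array([-2.,  9.])]
garlic_center err mm [-1.2  4.4] [0.67] place [array([  4., -12.]), array([-8., 12.])]
lemon_center err mm [3.9 1.3] [0.9] place [array([-6.,  6.])]
lemon_center err mm [5.3 1.2] [0.8] place [array([1., 3.])]
salt_shaker err mm [ 1.1 -0.5] [0.84] place [array([-2., -9.])]
salt_shaker err mm [2.1 0.4] [0.73] place [array([4., 2.])]
tealight err mm [2.  3.2] [0.62] place [array([-4., -7.])]
tealight err mm [0.9 1.3] [0.79] place [array([9., 2.])]
```

View pics/end.png

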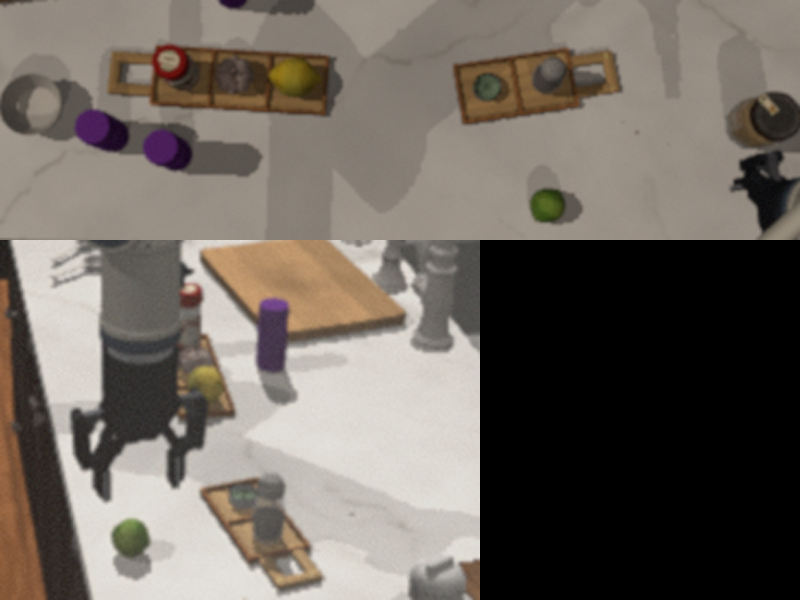

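The end picture shows all five things centred in their bays, within about 5 mm by the fits. Jar, shaker and tealight are upright, and the lime, bowl and big jar haven't moved. Handing in.

```bash
python3 -c "
from cell import env
print(env.sign_off())"
```

```text
the job is handed in; nothing more can be done
None
```

I placed all five things in their named bays, about 5 mm or less from centre by my image fits, and handed the job in at about 42 s of the 128 s allowed; sign-off returned no verdict, so I don't have the judged result.

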